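# Weight the cemented plate with the loaded bar

## Robot

A 6-joint arm with a two-finger parallel gripper is mounted at the origin on the work surface. World frame = base frame: x ahead of the robot, y to its left, z up, the work surface at z = 0. Lengths are in mm, angles in rad, forces in N, time in s.
With the tool pointing down it reaches from about 350 to 850 mm from the base axis. Payload 8.1 kg.
Tool frame: the origin (TCP) lies between the finger pads; the fingertips stand 8 mm ahead of it and the grasp point (between the pads) lies 11 mm behind it; x points along the fingers, y is the direction in which the jaws open and shut, and the axes are right-handed (so a half turn about x gives the same grasp; the last joint's range is limited). The gripper opens to 93 mm and grips with 3 to 60 N. Pads are 15 mm wide; open, the fingers measure 128 mm over their backs; the gripper's body (75 mm by 188 mm) begins 65 mm behind the grasp point.
Start: joints at [1.025, 0.13, 1.488, -0, 1.523, -0.085], TCP at [266.779, 537.433, 226.635] pointing down, gripper open.
Joint ranges: [-2.96, 2.96], [-0.89, 2.26], [0.02, 2.5], [-1.34, 4.48], [0, 2.73], [-2.66, 2.66]. Speed limits (rad/s): [2.39, 2.39, 2.79, 3.14, 3.14, 3.14].

## Interface

Orientations are given as a rotation vector (axis times angle).
In Python, from rig import telemetry, cams, ticket gives the robot as it stands.
- The arm moves only by the tool step_arm, never from a script. Its argument "steps" is a list of rows, each a list of 3 entries, a list of its own where there are three numbers: the shift along the tool's x, y, z each as a share of 0.04 m, from -1 to 1, then the turn about the tool's x as a share of 0.1 rad, from -1 to 1, then the opening, from -1 (shut) to 1 (fully open). In form: [[[tx, ty, tz], yaw, gripper], ...]. A call has exactly 10 rows; each row shifts and turns the pose as measured when the row begins, along the tool's axes as they then stand; what a row does not reach is not made up. A row lasts 1/10 s, in which the tool goes at most 50 mm and 8.59 degrees, less where a joint would pass 70% of its speed; a pose out of reach is approached as far as the arm can. A call with a number of a shift or a turn outside -1 to 1 is refused whole. A call with a gripper value outside its range is refused whole. The fingers move at their own pace and stop on an object; the grip force is fixed at half the most. Time passes only in rows, so rows that do not move let the fingers close, or fill a call up. It gives the time, the measured TCP pose, the force and the opening at its end, in the units of the state.
- telemetry.read_state(): the state, without advancing time (a new reading comes with each control period).
- cams.read_camera(name): name is "scene" or "top"; returns the picture (480x640x3 uint8, red, green, blue); there is no depth.
- cams.camera_params(name): a dict with "fx", "fy", "cx", "cy" (pixels), "rvec" (rotation vector, rad) and "tvec" (3), from world to camera coordinates, as OpenCV has them. Camera axes: x right, y down, z forward; pixel columns grow to the right and rows downward; lengths in mm; the calibration is good to about 2 mm. A picture is of the moment at which its call begins. camera_params takes no time and is no camera call.
- ticket.job_done(): hands the job in, once; it reports no verdict.
The state is a dict: "t": time; "joint_pos": joint angles; "qvel": joint speeds; "joint_torque": joint torques, N m; "position": TCP position; "tool_rot": TCP orientation; "wrist_force": force on the tool from outside, world axes, zero at the start; "moment": the same for the moment, N m; "gripper_width": finger opening in mm.
Only numpy, scipy, OpenCV 4.12 (cv2) and the standard library are available. Lean on these libraries where they do the work, as an engineer would, in place of code of your own. Each camera call takes 0.05 s, during which the arm holds its last target.

## Task

The steel hold-down bar has lead hidden in one of its two ends, and they look alike: pick it up by the upright tab on its middle and let it hang to see which end sinks. Then lay it gently, flat and squarely, across the small charcoal block with the brass plate and the round wooden rod beside it, midway between the two, so that the heavy end rests on the brass plate. Let go of it only once it is lying there.

Things in the scene. Friction and masses are not known exactly. Their poses are not given: they have to be found in the camera images.
- bar: Steel bar 170 (x) x 32 (y) x 28 mm tall, 0.45 kg, a dark band near each end, ends alike, lead hidden in one at random. Origin: centre of underside. On its middle stands a dark tab, 26 (x) x 14 (y) mm, top 105 mm above the underside: grip it, either way across, 70 to 100 mm up (its pivot cheeks end at 47). Lies flat, pointing roughly away from the robot. The other bar has no tab.
- lifter (a joint): Angle of the bar on its tab: an easy pivot along the bar's y axis, 37 mm above the underside, swinging 0.3 rad either way. About 0 with the bar flat and the tab upright, as at the start (within 0.05). With the bar held up by the tab, the value is the bar's tilt: positive = the bar's +x end hangs low, negative = its -x end.
- seat: Small charcoal block, 62 (x) x 42 (y) mm, with a brass plate 46 x 32 mm on top, fixed on one end of a dark board (90 x 220 x 8 mm) lying roughly across the robot's view. Origin: centre of its underside, 8 mm above the bench; top of the brass, flat, 32 mm above the origin. Its y axis lies along the board; the prop may be at +y or -y. A larger charcoal block without brass lies elsewhere.
- prop: Wooden trestle fixed on the other end of that board, 130 mm from the seat: a round rod 14 mm thick and 70 mm long, lying across the board (its x axis) on two 8 mm legs. Origin: centre of its underside, 8 mm above the bench; top of the rod 32 mm above the origin, level with the brass.
There are look-alikes about, which are no part of the job. What is shaped like the bar but green or turquoise is not meant.

How it is judged:
By the outcome, as a careful person would: the job done as asked, in the order asked, and still so for the second after the job is handed in, with the robot touching nothing.
It also fails if it takes over 45 s, if anything falls off the work surface, if the arm or the gripper's body presses on something with over 40 N, if the wrist force passes 120 N, or if a joint passes its speed limit or range.

## Working session

There is one attempt and no reset: what is moved stays moved. The work goes in short steps, Python scripts to look and compute and a tool call to move; the robot and the scene stay as the last step left them, time stands still between calls to the robot, and variables do not carry over. Pictures are saved under pics/ and viewed, and the job is handed in when it is done.

Besides the shell and the picture viewer there is one more tool, called in YAML: its name, and indented under it one key for each argument. step_arm: Moves the arm, as the interface text tells. Its arguments: {"type":"object","properties":{"steps":{"type":"array","items":{"type":"array"}}},"required":["steps"]}

```bash
mkdir -p pics; cat > h.py <<'E'
import numpy as np, cv2
from rig import telemetry, cams, ticket
def snap(n,f):
    im=cams.read_camera(n); cv2.imwrite(f'pics/{f}.png',im[:,:,::-1]); return im
def P(n):
    p=cams.camera_params(n); K=np.array([[p['fx'],0,p['cx']],[0,p['fy'],p['cy']],[0,0,1.]]); R=cv2.Rodrigues(np.array(p['rvec'],float))[0]; return K,R,np.array(p['tvec'],float).ravel()
def ray(n,uv,z):
    K,R,t=P(n); c=-R.T@t; d=R.T@np.linalg.inv(K)@np.array([uv[0],uv[1],1.]); return c+d*(z-c[2])/d[2]
def proj(n,X):
    K,R,t=P(n); q=(R@np.atleast_2d(X).T).T+t; q=q@K.T; return q[:,:2]/q[:,2:]
E
python3 - <<'E'
from h import *
snap('scene','s0'); snap('top','t0')
for n in('scene','top'):
    K,R,t=P(n); print(n,-R.T@t,K[0,0])
print(telemetry.read_state())
E
```

```text
scene [1101.33715955  -36.98881707  587.76605983] 438.3532145683304
top [ 382.71764343   81.2194482  1051.26907062] 456.0804931316353
{'t': 0.1, 'joint_pos': array([ 1.02459656e+00,  1.31082548e-01,  1.48916450e+00, -2.53748980e-06,
        1.52301612e+00, -8.53908163e-02]), 'qvel': array([ 0.00135838, -0.00332161, -0.00038227, -0.00085009, -0.00032565,
        0.00055665]), 'joint_torque': array([ 1.54389977e-04, -5.61341214e+01, -4.93096197e+01,  7.68902223e-02,
        2.91452726e-02,  6.37003154e-06]), 'position': array([266.51673215, 536.995407  , 225.69742261]), 'tool_rot': array([ 0.36010647,  1.54094417, -0.36262035]), 'wrist_force': array([-0.15052186, -0.15930908,  0.16271774]), 'moment': array([ 0.00972083,  0.00593263, -0.03416116]), 'gripper_width': 92.96225620828052}
```

View pics/s0.png

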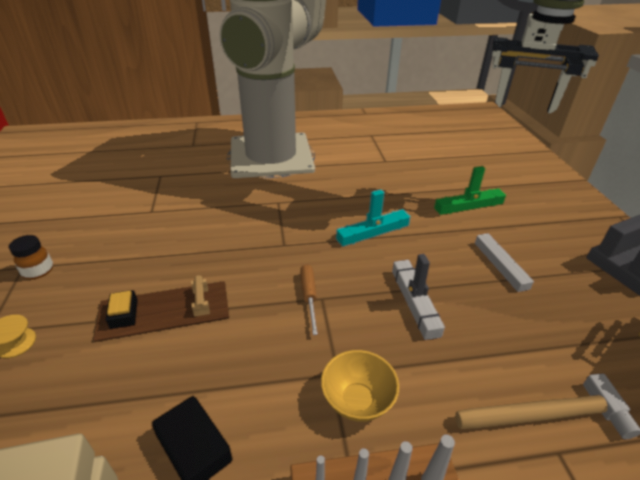

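View pics/t0.png

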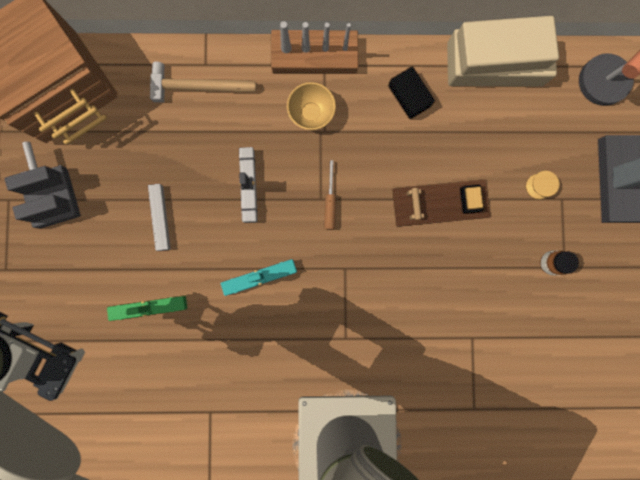

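The bar meant is the steel one with a dark tab, at top (248,185) and scene (417,298). The rivals are the plain bar without a tab at top (160,217), and the turquoise (258,277) and green (147,307) ones. The seat is the small block with brass at top (474,199), with the rod at (416,204). The large block at (411,92) has no brass. I'll confirm with a crop and measure.

```bash
python3 - <<'E'
from h import *
im=cv2.imread('pics/t0.png')
a=cv2.resize(im[140:235,205:305],None,fx=4,fy=4,interpolation=cv2.INTER_CUBIC)
b=cv2.resize(im[170:235,385:495],None,fx=3.6,fy=3.6,interpolation=cv2.INTER_CUBIC)
o=np.zeros((max(a.shape[0],b.shape[0]),a.shape[1]+b.shape[1],3),np.uint8);o[:a.shape[0],:a.shape[1]]=a;o[:b.shape[0],a.shape[1]:]=b
cv2.imwrite('pics/crop0.png',o)
hsv=cv2.cvtColor(im,cv2.COLOR_BGR2HSV)
def big(m,x0,y0,x1,y1,nm,z):
    k=np.zeros_like(m);k[y0:y1,x0:x1]=m[y0:y1,x0:x1]
    k=cv2.morphologyEx(k,cv2.MORPH_CLOSE,np.ones((5,5)))
    c=max(cv2.findContours(k,cv2.RETR_EXTERNAL,cv2.CHAIN_APPROX_NONE)[0],key=cv2.contourArea)
    r=cv2.minAreaRect(c); bx=cv2.boxPoints(r); W=np.array([ray('top',p,z) for p in bx])
    print(nm,r,'\n',W.round(1)[:,:2],W.mean(0).round(1), [np.linalg.norm(W[i]-W[i-1]).round(1) for i in range(4)])
    for i in (0,1):
        d=W[i+1]-W[i]; print(np.degrees(np.arctan2(d[1],d[0])).round(2))
sat,val,hue=hsv[...,1],hsv[...,2],hsv[...,0]
big(((sat<60)&(val>90)).astype(np.uint8)*255,230,140,262,228,'bar',28)
big(((sat>120)&(val>170)&(hue>12)&(hue<30)).astype(np.uint8)*255,455,180,490,220,'brass',40)
big((val<105).astype(np.uint8)*255,385,170,495,235,'board',8)
big(((val>130)&(hue>8)).astype(np.uint8)*255,405,180,430,228,'rod',40)
E
```

```text
bar ((247.62200927734375, 184.49456787109375), (75.14803314208984, 15.318211555480957), 87.45519256591797) 
 [[671.7 245.9]
 [673.2 211.2]
 [501.4 202.8]
 [500.  237.2]] [586.6 224.3  28. ] [np.float64(171.9), np.float64(34.8), np.float64(172.0), np.float64(34.4)]
-87.38
-177.21
brass ((473.7154235839844, 197.22308349609375), (19.96959114074707, 13.767854690551758), 82.87498474121094) 
 [[ 574.8 -267.5]
 [ 578.7 -298.6]
 [ 533.6 -303. ]
 [ 529.8 -272. ]] [ 554.2 -285.3   40. ] [np.float64(45.2), np.float64(31.3), np.float64(45.3), np.float64(31.2)]
-82.93
-174.5
board ((439.8811950683594, 202.8118896484375), (38.4084358215332, 108.45905303955078), 84.2894058227539) 
 [[ 578.9  -88.3]
 [ 604.  -340.8]
 [ 514.4 -347. ]
 [ 489.9  -95.8]] [ 546.8 -218.     8. ] [np.float64(89.3), np.float64(253.8), np.float64(89.9), np.float64(252.4)]
-84.33
-176.03
rod ((417.0, 199.5), (39.0, 24.0), 90.0) 
 [[ 593.6 -130.7]
 [ 593.5 -185. ]
 [ 505.1 -183.2]
 [ 505.2 -129.2]] [ 549.4 -157.    40. ] [np.float64(88.3), np.float64(54.3), np.float64(88.4), np.float64(53.9)]
-90.05
178.81
```

View pics/crop0.png

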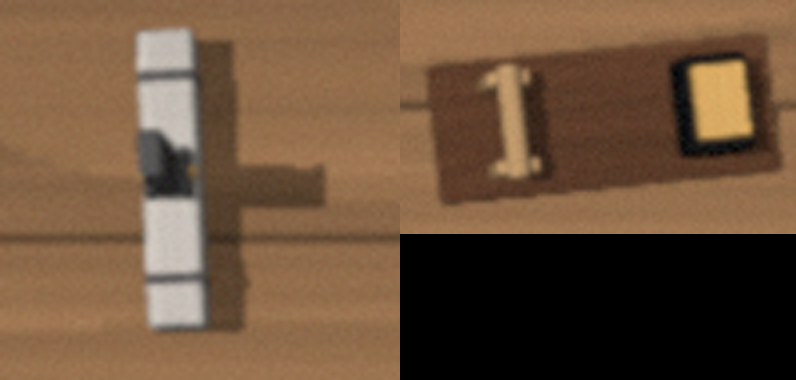

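```bash
python3 - <<'E'
from h import *
c=np.array([(428,67),(766,35),(780,168),(440,203)],float)
px=np.c_[385+(c[:,0]-400)/3.6,170+c[:,1]/3.6]
W=np.array([ray('top',p,8) for p in px]); print(W.round(1),W.mean(0))
for i in range(4):
    d=W[(i+1)%4]-W[i]; print(np.linalg.norm(d).round(1),np.degrees(np.arctan2(d[1],d[0])).round(2))
rp=lambda x,y:(385+(x-400)/3.6,170+y/3.6)
a=ray('top',rp(508,66),40);b=ray('top',rp(518,177),40);print('rod',a,b,(a+b)/2)
im=cv2.imread('pics/t0.png'); hsv=cv2.cvtColor(im,cv2.COLOR_BGR2HSV)
s=cv2.imread('pics/s0.png')
hs=cv2.cvtColor(s,cv2.COLOR_BGR2HSV)[285:330,100:140]
m=((hs[...,1]>120)&(hs[...,2]>150)&(hs[...,0]>18)).astype(np.uint8); M=cv2.moments(m,True); u=(100+M['m10']/M['m00'],285+M['m01']/M['m00']); print(u,M['m00'],'brass scene',ray('scene',u,40))
cv2.imwrite('pics/crop1.png',np.hstack([cv2.resize(s[270:345,90:240],(600,300),interpolation=2)]))
R=cv2.Rodrigues(telemetry.read_state()['tool_rot'])[0]; print(R.round(3))
# two-view tab top: top image tab
print(proj('scene',[[587.5,225.5,105]]),proj('top',[[587.5,225.5,105]]))
E
```

```text
[[ 580.1 -108.7    8. ]
 [ 600.7 -328.4    8. ]
 [ 514.1 -334.9    8. ]
 [ 492.  -115.     8. ]] [ 546.72102996 -221.72953231    8.        ]
220.7 -84.63
86.9 -175.69
221.0 95.73
88.2 4.13
rod [ 574.57059732 -152.97356732   40.        ] [ 504.80484582 -157.9161832    40.        ] [ 539.68772157 -155.44487526   40.        ]
(118.95949367088608, 301.83037974683543) 395.0 brass scene [ 554.7014896  -286.60944914   40.        ]
[[-0.001  0.445  0.896]
 [-0.001  0.896 -0.445]
 [-1.    -0.002 -0.   ]]
[[425.03982511 258.3807844 ]] [[241.91358451 176.61044216]]
```

View pics/crop1.png

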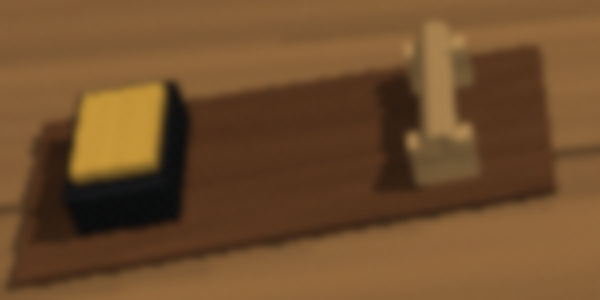

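```bash
cat >> h.py <<'E'
from scipy.spatial.transform import Rotation as Ro
def plan(target,yawdeg,n,g,cap=0.9,wcap=0.9):
    s=telemetry.read_state(); p=np.array(s['position']); R=Ro.from_rotvec(s['tool_rot']).as_matrix()
    y=np.arctan2(R[1,1],R[0,1]); dy=(np.radians(yawdeg)-y+np.pi)%(2*np.pi)-np.pi
    print('pos',p.round(1),'yaw',np.degrees(y).round(2),'d',(np.array(target)-p).round(1),'tool d',(R.T@(np.array(target)-p)).round(1),'dyaw tool',(-dy).round(3),'w',s['gripper_width'],'F',np.round(s['wrist_force'],1),'t',s['t'])
    rows=[]; tot=-dy
    for i in range(n):
        k=n-i; d=R.T@(np.array(target)-p)/k; d=np.clip(d/40,-cap,cap).round(2); w=np.clip(tot/k/0.1,-wcap,wcap).round(2)
        rows.append([d.tolist(),float(w),g]); p=p+R@(d*40); R=R@Ro.from_rotvec([w*.1,0,0]).as_matrix(); tot-=w*.1
    print('end',p.round(1),'left',round(tot,3))
    for r in rows: print(r,end=',')
    print()
E
python3 -c "
from h import *
plan([587.5,225.5,190],2.8,20,0.3)"
```

```text
pos [266.5 537.  225.7] yaw 63.6 d [ 321.  -311.5  -35.7] tool d [  35.9 -136.2  426. ] dyaw tool 1.061 w 92.96225620828052 F [-0.2 -0.2  0.2] t 0.1
end [587.7 225.3 189.9] left 0.0
[[0.04, -0.17, 0.53], 0.53, 0.3],[[0.05, -0.14, 0.54], 0.53, 0.3],[[0.04, -0.11, 0.55], 0.53, 0.3],[[0.05, -0.08, 0.55], 0.53, 0.3],[[0.04, -0.05, 0.56], 0.53, 0.3],[[0.05, -0.03, 0.56], 0.53, 0.3],[[0.04, 0.0, 0.56], 0.53, 0.3],[[0.05, 0.03, 0.56], 0.53, 0.3],[[0.04, 0.06, 0.56], 0.53, 0.3],[[0.05, 0.09, 0.55], 0.53, 0.3],[[0.04, 0.12, 0.54], 0.53, 0.3],[[0.05, 0.15, 0.54], 0.53, 0.3],[[0.04, 0.18, 0.53], 0.53, 0.3],[[0.05, 0.21, 0.52], 0.53, 0.3],[[0.04, 0.24, 0.51], 0.53, 0.3],[[0.05, 0.26, 0.49], 0.53, 0.3],[[0.04, 0.29, 0.48], 0.53, 0.3],[[0.05, 0.31, 0.46], 0.53, 0.3],[[0.04, 0.34, 0.45], 0.54, 0.3],[[0.05, 0.36, 0.43], 0.53, 0.3],
```

step_arm:
  steps:
    - [[0.05,-0.17,0.53],0.53,0.3]
    - [[0.05,-0.14,0.54],0.53,0.3]
    - [[0.05,-0.11,0.55],0.53,0.3]
    - [[0.05,-0.08,0.55],0.53,0.3]
    - [[0.05,-0.05,0.56],0.53,0.3]
    - [[0.05,-0.03,0.56],0.53,0.3]
    - [[0.05,0,0.56],0.53,0.3]
    - [[0.05,0.03,0.56],0.53,0.3]
    - [[0.05,0.06,0.56],0.53,0.3]
    - [[0.05,0.09,0.55],0.53,0.3]

```text
t: 1.1
position: [426.8, 373.7, 199.4]
tool_rot: [0.776, 1.428, -0.793]
wrist_force: [0.6, 0.3, 0.1]
gripper_width: 60.3
```

```bash
python3 -c "
from h import *
plan([587.5,225.5,190],2.8,10,0.3)"
```

```text
pos [426.8 373.7 199.4] yaw 32.37 d [ 160.7 -148.2   -9.4] tool d [  9.2  56.5 211.2] dyaw tool 0.516 w 60.34032197725331 F [0.6 0.3 0.1] t 1.1
end [587.4 225.5 190. ] left 0.0
[[0.02, 0.14, 0.53], 0.52, 0.3],[[0.02, 0.17, 0.52], 0.52, 0.3],[[0.02, 0.2, 0.51], 0.52, 0.3],[[0.02, 0.22, 0.5], 0.51, 0.3],[[0.03, 0.25, 0.49], 0.52, 0.3],[[0.02, 0.27, 0.47], 0.51, 0.3],[[0.03, 0.29, 0.46], 0.52, 0.3],[[0.02, 0.32, 0.44], 0.51, 0.3],[[0.03, 0.34, 0.43], 0.52, 0.3],[[0.02, 0.36, 0.41], 0.51, 0.3],
```

step_arm:
  steps:
    - [[0.02,0.14,0.53],0.52,0.3]
    - [[0.02,0.17,0.52],0.52,0.3]
    - [[0.02,0.2,0.51],0.52,0.3]
    - [[0.02,0.22,0.5],0.52,0.3]
    - [[0.02,0.25,0.49],0.52,0.3]
    - [[0.02,0.27,0.47],0.52,0.3]
    - [[0.02,0.29,0.46],0.52,0.3]
    - [[0.02,0.32,0.44],0.52,0.3]
    - [[0.02,0.34,0.43],0.52,0.3]
    - [[0.02,0.36,0.41],0.52,0.3]

```text
t: 2.1
position: [588.5, 214.9, 184.3]
tool_rot: [1.176, 1.224, -1.211]
wrist_force: [-0.1, 0.0, -1.2]
gripper_width: 60.7
```

```bash
python3 - <<'E'
from h import *
plan([587.5,225.5,74],2.8,10,0.3)
s=snap('scene','s1')[:,:,::-1]
s0=cv2.imread('pics/s0.png')
cv2.imwrite('pics/c2.png',np.hstack([cv2.resize(x[190:350,360:480],(390,520),interpolation=2) for x in (s0,s)]))
E
```

```text
pos [588.5 214.9 184.3] yaw 1.27 d [  -1.    10.6 -110.3] tool d [110.2   1.2 -11.9] dyaw tool -0.027 w 60.70629092434815 F [-0.1  0.  -1.2] t 2.1
end [587.3 225.6  74.2] left 0.0
[[0.28, 0.0, -0.03], -0.03, 0.3],[[0.27, 0.0, -0.03], -0.03, 0.3],[[0.28, 0.0, -0.03], -0.03, 0.3],[[0.27, 0.0, -0.03], -0.03, 0.3],[[0.28, 0.01, -0.03], -0.02, 0.3],[[0.27, 0.0, -0.03], -0.03, 0.3],[[0.28, 0.01, -0.03], -0.02, 0.3],[[0.27, 0.0, -0.03], -0.03, 0.3],[[0.28, 0.01, -0.03], -0.02, 0.3],[[0.27, 0.0, -0.03], -0.03, 0.3],
```

View pics/c2.png

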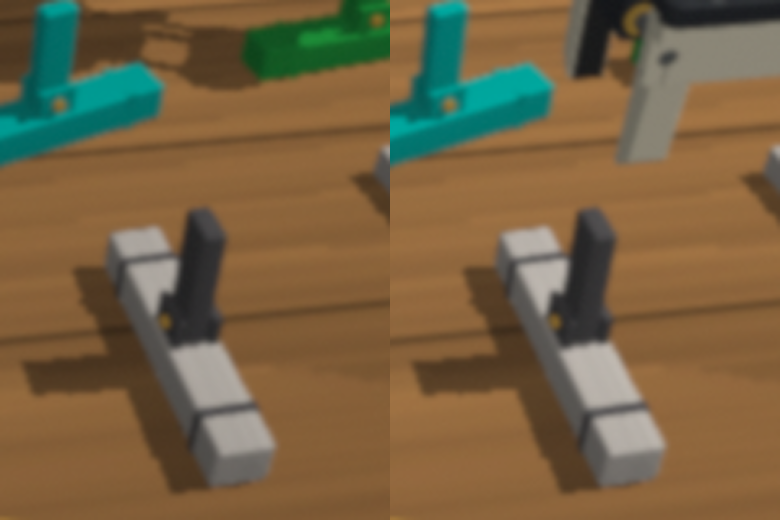

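```bash
python3 - <<'E'
from h import *
s=telemetry.read_state();p=s['position'];R=Ro.from_rotvec(s['tool_rot']).as_matrix();print(R.round(3))
for d in(-35,35): print(proj('scene',p+R@[8,d,0]))
s=cv2.imread('pics/s1.png');cv2.imwrite('pics/c3.png',cv2.resize(s[60:320,330:640],None,fx=2.4,fy=2.3,interpolation=2))
E
```

```text
[[-0.017  1.     0.017]
 [-0.013  0.017 -1.   ]
 [-1.    -0.017  0.013]]
[[417.28239027 212.86646147]]
[[432.95281979 240.55713736]]
```

View pics/c3.png

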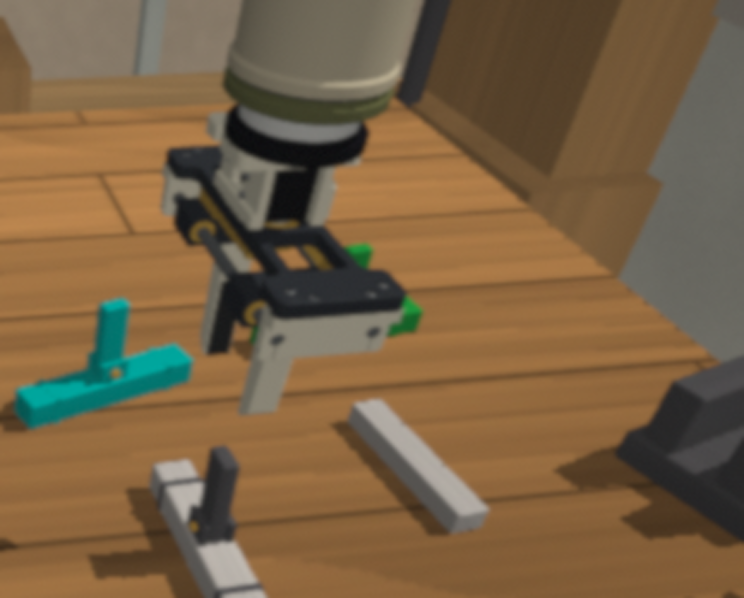

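```bash
python3 - <<'E'
from h import *
plan([587.5,225.5,130],2.8,6,0.3)
s=telemetry.read_state();print(s['qvel'].round(3),Ro.from_rotvec(s['tool_rot']).as_matrix().round(4)[:,0])
E
```

```text
pos [590.4 212.  183.9] yaw 0.96 d [ -2.9  13.5 -53.9] tool d [ 53.7  -1.7 -14.2] dyaw tool -0.032 w 60.64085455237894 F [-0.7 -2.7 -0.3] t 2.15
end [587.4 225.7 130.1] left -0.0
[[0.22, -0.01, -0.06], -0.05, 0.3],[[0.22, -0.01, -0.06], -0.05, 0.3],[[0.23, -0.01, -0.06], -0.06, 0.3],[[0.22, -0.0, -0.06], -0.05, 0.3],[[0.23, -0.0, -0.06], -0.06, 0.3],[[0.22, -0.01, -0.06], -0.05, 0.3],
[ 0.026 -0.019  0.023  0.001 -0.003 -0.04 ] [-0.017  -0.0134 -0.9998]
```

step_arm:
  steps:
    - [[0.22,-0.01,-0.06],-0.05,0.3]
    - [[0.22,-0.01,-0.06],-0.05,0.3]
    - [[0.22,-0.01,-0.06],-0.05,0.3]
    - [[0.22,-0.01,-0.06],-0.05,0.3]
    - [[0.22,-0.01,-0.06],-0.05,0.3]
    - [[0.22,-0.01,-0.06],-0.05,0.3]
    - [[0,0,0],0,0.3]
    - [[0,0,0],0,0.3]
    - [[0,0,0],0,0.3]
    - [[0,0,0],0,0.3]

```text
t: 3.15
position: [582.9, 228.6, 123.4]
tool_rot: [1.149, 1.241, -1.192]
wrist_force: [0.4, -0.2, 1.0]
gripper_width: 60.7
```

```bash
python3 - <<'E'
from h import *
plan([587.5,225.5,74],2.8,8,0.3)
s=telemetry.read_state();print(s['qvel'].round(3),Ro.from_rotvec(s['tool_rot']).as_matrix().round(4)[:,0])
s=snap('scene','s2')[:,:,::-1]
cv2.imwrite('pics/c4.png',cv2.resize(s[180:350,360:500],(560,600),interpolation=2))
# tab top centroid estimates
for n,u in(('scene',(423,256)),):print(ray(n,u,105))
E
```

```text
pos [582.9 228.6 123.4] yaw 3.1 d [  4.6  -3.1 -49.4] tool d [49.4  5.5  2.7] dyaw tool 0.005 w 60.661419501113315 F [ 0.4 -0.2  1. ] t 3.15
end [587.6 225.4  74.2] left 0.0
[[0.15, 0.02, 0.01], 0.01, 0.3],[[0.15, 0.02, 0.01], 0.01, 0.3],[[0.16, 0.02, 0.01], 0.01, 0.3],[[0.15, 0.02, 0.01], 0.0, 0.3],[[0.16, 0.01, 0.01], 0.01, 0.3],[[0.15, 0.02, 0.01], 0.0, 0.3],[[0.16, 0.01, 0.0], 0.01, 0.3],[[0.15, 0.02, 0.01], 0.0, 0.3],
[-0.001 -0.002 -0.005 -0.001  0.001  0.001] [-0.0221 -0.0141 -0.9997]
[581.24995556 224.11867287 105.        ]
```

View pics/c4.png

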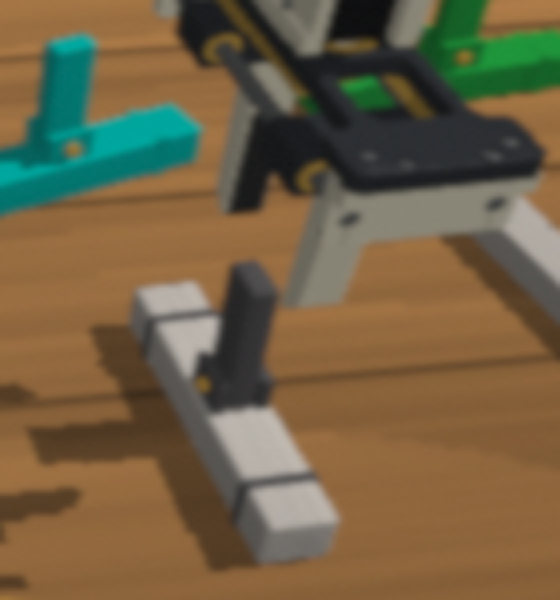

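```bash
python3 - <<'E'
from h import *
for X in ([618,230,115],[622,230,115],[635,230,115],[548,228,115],[583,228.6,115],[583,228.6,105],[587.5,225.5,105],[587.5,225.5,28]): print(X,proj('scene',X).round(1),proj('top',X).round(1))
t=snap('top','t2')[:,:,::-1]
cv2.imwrite('pics/c5.png',cv2.resize(t[90:260,150:320],(600,600),interpolation=2))
E
```

```text
[618, 230, 115] [[435.2 266. ]] [[239.1 161.1]]
[622, 230, 115] [[436.1 267.7]] [[239.1 159.2]]
[635, 230, 115] [[439.  273.3]] [[239.2 153. ]]
[548, 228, 115] [[419.7 238.8]] [[239.8 194.5]]
[583, 228.6, 115] [[426.9 251.9]] [[239.7 177.7]]
[583, 228.6, 105] [[425.9 256.4]] [[240.4 178.7]]
[587.5, 225.5, 105] [[425.  258.4]] [[241.9 176.6]]
[587.5, 225.5, 28] [[417.8 290.9]] [[247.1 183.9]]
```

View pics/c5.png

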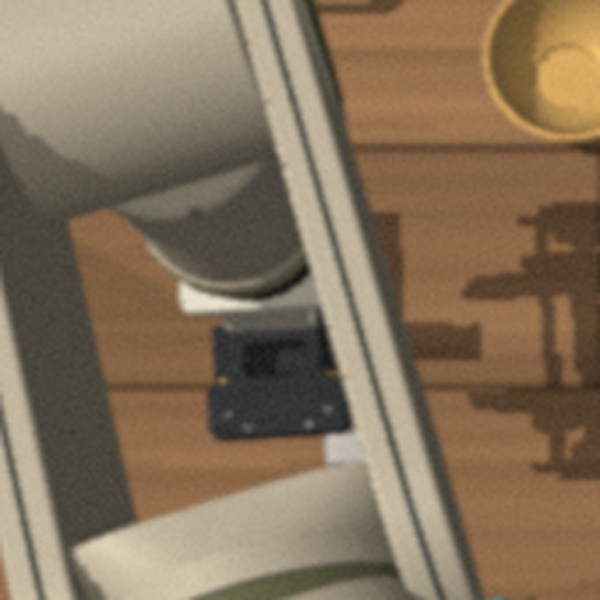

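step_arm:
  steps:
    - [[0.15,0.02,0.01],0,0.3]
    - [[0.15,0.02,0.02],0,0.3]
    - [[0.15,0.02,0.01],0,0.3]
    - [[0.15,0.02,0.02],0,0.3]
    - [[0.15,0.02,0.01],0,0.3]
    - [[0.15,0.02,0.01],0,0.3]
    - [[0.15,0.02,0.01],0,0.3]
    - [[0,0,0],0,0.3]
    - [[0,0,0],0,0.3]
    - [[0,0,0],0,0.3]

```text
t: 4.25
position: [588.2, 223.8, 77.1]
tool_rot: [1.149, 1.241, -1.193]
wrist_force: [0.4, 0.2, 0.8]
gripper_width: 60.8
```

```bash
python3 - <<'E'
from h import *
plan([587.5,224,74],2.8,4,0.3)
s=telemetry.read_state();print(s['qvel'].round(3),Ro.from_rotvec(s['tool_rot']).as_matrix().round(4)[:,0])
s=snap('scene','s3')[:,:,::-1]
cv2.imwrite('pics/c6.png',cv2.resize(s[180:350,360:500],(560,600),interpolation=2))
E
```

```text
pos [588.2 223.8  77.1] yaw 3.05 d [-0.7  0.2 -3.1] tool d [ 3.1 -0.6 -0.3] dyaw tool 0.004 w 60.792096920064225 F [0.4 0.2 0.8] t 4.25
end [587.3 224.1  73.9] left 0.0
[[0.02, -0.0, -0.0], 0.01, 0.3],[[0.02, -0.01, -0.0], 0.01, 0.3],[[0.02, -0.0, -0.0], 0.01, 0.3],[[0.02, -0.01, -0.01], 0.01, 0.3],
[ 0.001 -0.003 -0.004 -0.001 -0.     0.   ] [-0.0227 -0.0142 -0.9996]
```

View pics/c6.png

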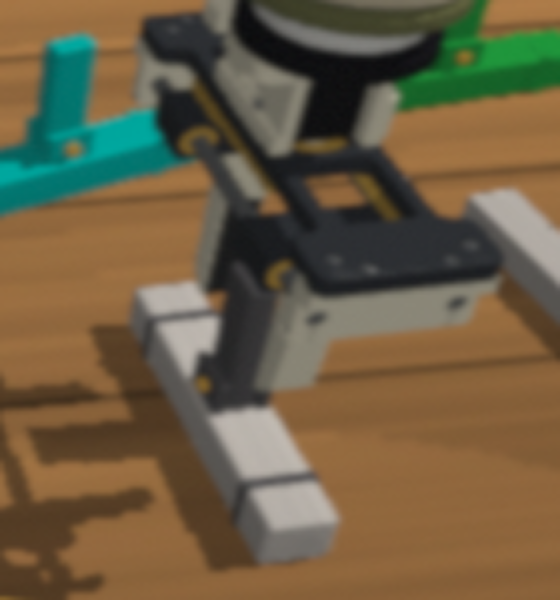

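```bash
python3 - <<'E'
from h import *
s=telemetry.read_state();p=np.array(s['position']);R=Ro.from_rotvec(s['tool_rot']).as_matrix()
im=cv2.resize(cv2.imread('pics/s3.png')[180:350,360:500],(560,600),interpolation=2)
def dot(X,c):
    u=proj('scene',X)[0]; q=((u[0]-360)*4,(u[1]-180)*600/170); cv2.circle(im,(int(q[0]),int(q[1])),4,c,-1)
for w in(30,47):
  for sd in(-1,1):
    for z in(-7.5,7.5): dot(p+R@[8,sd*w,z],(0,0,255) if w==30 else (255,0,255))
B=Ro.from_euler('z',2.8,degrees=True).as_matrix()
for x in(-13,13):
  for y in(-7,7): dot(np.array([587.5,224,0])+B@[x,y,105],(0,255,0))
for x in(-85,85):
  for y in(-16,16): dot(np.array([587.5,224,0])+B@[x,y,28],(255,255,0))
cv2.imwrite('pics/c7.png',im)
E
```

```text
(no output)
```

View pics/c7.png

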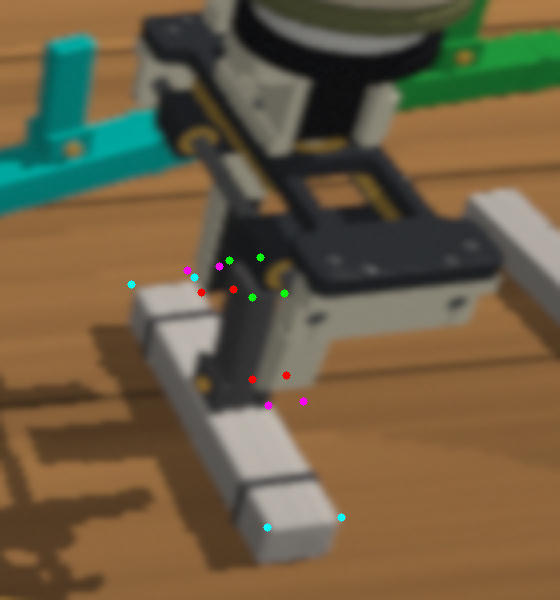

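step_arm:
  steps:
    - [[0.03,0,0.05],0,0.3]
    - [[0.03,0,0.05],0,0.3]
    - [[0,0,0],0,0.3]
    - [[0,0,0],0,-1]
    - [[0,0,0],0,-1]
    - [[0,0,0],0,-1]
    - [[0,0,0],0,-1]
    - [[0,0,0],0,-1]
    - [[0,0,0],0,-1]
    - [[0,0,0],0,-1]

```text
t: 5.3
position: [589.1, 219.7, 76.1]
tool_rot: [1.15, 1.24, -1.191]
wrist_force: [0.5, -0.1, 0.4]
gripper_width: 25.5
```

```bash
python3 - <<'E'
from h import *
plan([587.5,224,74],2.8,4,-1)
s=telemetry.read_state();print(s['moment'],Ro.from_rotvec(s['tool_rot']).as_matrix().round(4)[:,0])
s=snap('scene','s4')[:,:,::-1]
cv2.imwrite('pics/c8.png',cv2.resize(s[180:350,360:500],(560,600),interpolation=2))
E
```

```text
pos [589.1 219.7  76.1] yaw 3.06 d [-1.6  4.3 -2.1] tool d [ 2.1 -1.3 -4.4] dyaw tool 0.004 w 25.497242529610414 F [ 0.5 -0.1  0.4] t 5.3
end [587.6 224.   74.1] left 0.0
[[0.01, -0.01, -0.03], 0.01, -1],[[0.01, -0.01, -0.03], 0.01, -1],[[0.02, -0.01, -0.02], 0.01, -1],[[0.01, -0.0, -0.03], 0.01, -1],
[-0.04688218  0.11989422 -0.04815896] [-0.0207 -0.0137 -0.9997]
```

View pics/c8.png

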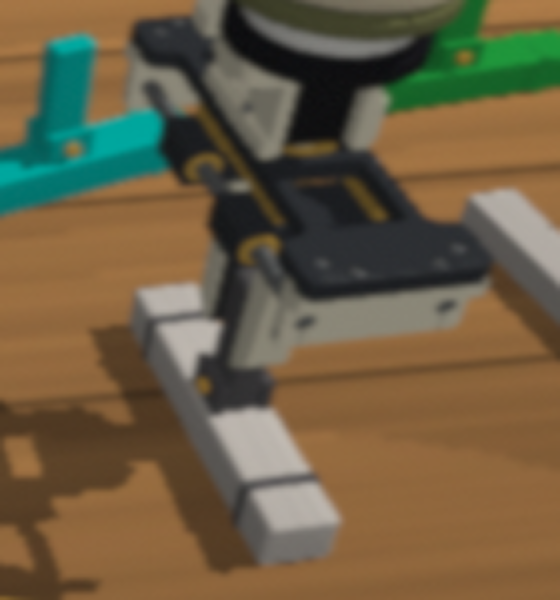

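step_arm:
  steps:
    - [[-0.1,0,0],0,-1]
    - [[-0.2,0,0],0,-1]
    - [[-0.25,0,0],0,-1]
    - [[-0.3,0,0],0,-1]
    - [[-0.3,0,0],0,-1]
    - [[-0.3,0,0],0,-1]
    - [[-0.3,0,0],0,-1]
    - [[-0.2,0,0],0,-1]
    - [[0,0,0],0,-1]
    - [[0,0,0],0,-1]

```text
t: 6.35
position: [590.2, 220.8, 160.8]
tool_rot: [1.149, 1.241, -1.192]
wrist_force: [-0.3, 0.7, -4.4]
gripper_width: 26.0
```

```bash
python3 - <<'E'
from h import *
s=telemetry.read_state();print(s['position'],s['moment'],s['wrist_force'],s['gripper_width'],Ro.from_rotvec(s['tool_rot']).as_matrix().round(4)[:,0])
s=snap('scene','s5')[:,:,::-1]
cv2.imwrite('pics/c9.png',cv2.resize(s[120:340,340:520],(490,600),interpolation=2))
E
```

```text
[590.18253828 220.79078497 160.78369676] [-0.05063239  0.10536071 -0.02138384] [-0.31618539  0.70463072 -4.40905682] 26.014181750658064 [-0.0219 -0.0139 -0.9997]
```

View pics/c9.png

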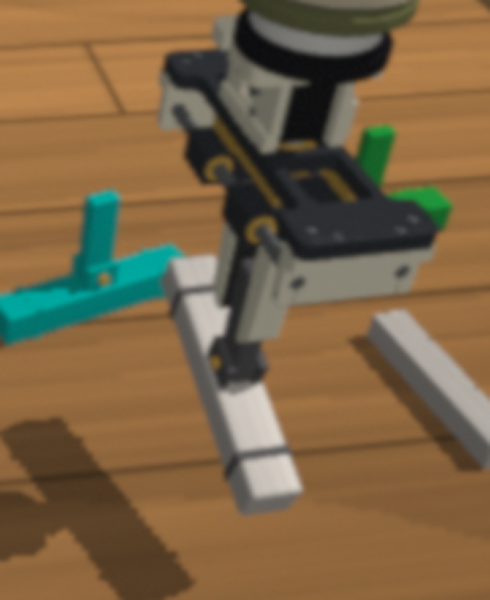

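```bash
python3 - <<'E'
from h import *
s=telemetry.read_state();p=np.array(s['position'])
# underside centre when grasped: TCP z 76.1 -> bar 0 ; so dz=
base=np.array([588.7,225,p[2]-76.1])
im0=cv2.imread('pics/s5.png')[120:340,340:520]
out=[]
for th in(-0.2,0,0.2):
    im=cv2.resize(im0,None,fx=2.7,fy=2.7,interpolation=2)
    B=Ro.from_euler('z',2.8,degrees=True).as_matrix()@Ro.from_euler('y',th).as_matrix()
    piv=base+[0,0,37]
    for x in(-85,85):
      for y in(-16,16):
        for z in(-37,-9):
          u=(proj('scene',piv+B@[x,y,z])[0]-[340,120])*2.7; cv2.circle(im,tuple(int(v) for v in u),3,(0,0,255) if z==-9 else (255,0,255),-1)
    out.append(im[300:].copy() if 0 else im)
o=np.hstack(out);o=cv2.resize(o,(800,int(o.shape[0]*800/o.shape[1])));cv2.imwrite('pics/c10.png',o)
E
```

```text
(no output)
```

View pics/c10.png

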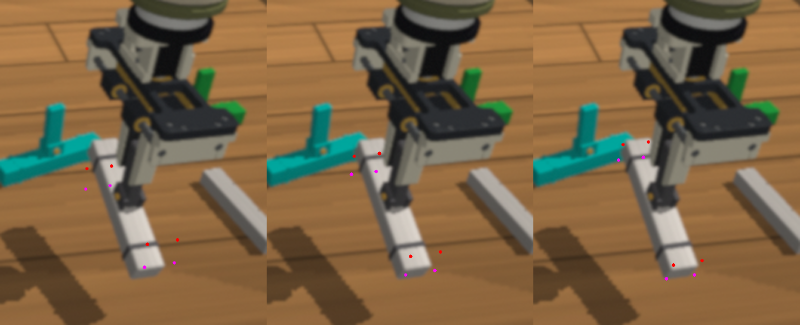

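The hanging bar matches a tilt of about +0.2: its +x end, away from the robot, sinks, so that end is heavy and must point to the brass (bar yaw about -84.3°).

```bash
python3 -c "
from h import *
plan([547,-221,190],-84,30,-1)"
```

```text
pos [590.2 220.8 160.7] yaw 3.06 d [ -43.2 -441.8   29.3] tool d [-22.2 -67.4 439.2] dyaw tool 1.52 w 25.711057326395345 F [ 0.4 -0.  -4.2] t 6.4
end [ 546.8 -221.2  189.8] left -0.0
[[-0.02, -0.06, 0.37], 0.51, -1],[[-0.02, -0.04, 0.37], 0.51, -1],[[-0.02, -0.02, 0.37], 0.51, -1],[[-0.02, 0.0, 0.37], 0.51, -1],[[-0.02, 0.02, 0.37], 0.51, -1],[[-0.02, 0.04, 0.37], 0.51, -1],[[-0.02, 0.06, 0.37], 0.51, -1],[[-0.02, 0.08, 0.36], 0.51, -1],[[-0.02, 0.09, 0.36], 0.51, -1],[[-0.02, 0.11, 0.35], 0.51, -1],[[-0.02, 0.13, 0.35], 0.5, -1],[[-0.02, 0.15, 0.34], 0.51, -1],[[-0.02, 0.16, 0.33], 0.5, -1],[[-0.02, 0.18, 0.32], 0.51, -1],[[-0.02, 0.2, 0.31], 0.5, -1],[[-0.02, 0.21, 0.3], 0.51, -1],[[-0.02, 0.23, 0.29], 0.5, -1],[[-0.02, 0.24, 0.28], 0.51, -1],[[-0.02, 0.26, 0.27], 0.5, -1],[[-0.02, 0.27, 0.26], 0.51, -1],[[-0.02, 0.28, 0.24], 0.5, -1],[[-0.01, 0.29, 0.23], 0.51, -1],[[-0.02, 0.3, 0.21], 0.5, -1],[[-0.01, 0.31, 0.2], 0.51, -1],[[-0.02, 0.32, 0.18], 0.5, -1],[[-0.01, 0.33, 0.16], 0.51, -1],[[-0.02, 0.34, 0.15], 0.5, -1],[[-0.01, 0.35, 0.13], 0.51, -1],[[-0.02, 0.36, 0.11], 0.5, -1],[[-0.01, 0.36, 0.09], 0.51, -1],
```

step_arm:
  steps:
    - [[-0.06,-0.06,0.2],0.3,-1]
    - [[-0.06,-0.04,0.3],0.4,-1]
    - [[-0.06,-0.02,0.37],0.5,-1]
    - [[-0.06,0,0.37],0.5,-1]
    - [[-0.06,0.02,0.37],0.5,-1]
    - [[-0.06,0.04,0.37],0.5,-1]
    - [[-0.06,0.06,0.37],0.5,-1]
    - [[-0.06,0.08,0.36],0.5,-1]
    - [[-0.06,0.09,0.36],0.5,-1]
    - [[-0.06,0.11,0.35],0.5,-1]

```text
t: 7.4
position: [575.0, 69.9, 186.8]
tool_rot: [1.511, 0.957, -1.566]
wrist_force: [0.3, 0.6, -5.2]
gripper_width: 26.0
```

```bash
python3 -c "
from h import *
plan([547,-221,190],-84,20,-1)"
```

```text
pos [575.   69.9 186.8] yaw -26.27 d [ -28.  -290.9    3.2] tool d [  2.  103.6 273.2] dyaw tool 1.008 w 25.99887286744153 F [ 0.3  0.6 -5.2] t 7.4
end [ 547.1 -220.9  190. ] left -0.0
[[0.0, 0.13, 0.34], 0.5, -1],[[0.0, 0.15, 0.33], 0.5, -1],[[0.0, 0.16, 0.33], 0.5, -1],[[0.0, 0.18, 0.32], 0.5, -1],[[0.0, 0.19, 0.31], 0.5, -1],[[0.0, 0.21, 0.3], 0.51, -1],[[0.0, 0.23, 0.29], 0.5, -1],[[0.0, 0.24, 0.28], 0.51, -1],[[0.0, 0.25, 0.26], 0.5, -1],[[0.0, 0.27, 0.25], 0.51, -1],[[0.01, 0.28, 0.24], 0.5, -1],[[0.0, 0.29, 0.22], 0.51, -1],[[0.01, 0.3, 0.21], 0.5, -1],[[0.0, 0.31, 0.19], 0.51, -1],[[0.01, 0.32, 0.18], 0.5, -1],[[0.0, 0.33, 0.16], 0.51, -1],[[0.01, 0.33, 0.14], 0.5, -1],[[0.0, 0.34, 0.13], 0.51, -1],[[0.01, 0.35, 0.11], 0.5, -1],[[0.0, 0.35, 0.08], 0.51, -1],
```

step_arm:
  steps:
    - [[0,0.13,0.34],0.5,-1]
    - [[0,0.15,0.33],0.5,-1]
    - [[0,0.16,0.33],0.5,-1]
    - [[0,0.18,0.32],0.5,-1]
    - [[0,0.19,0.31],0.5,-1]
    - [[0,0.21,0.3],0.5,-1]
    - [[0,0.23,0.29],0.5,-1]
    - [[0,0.24,0.28],0.5,-1]
    - [[0,0.25,0.26],0.5,-1]
    - [[0,0.27,0.25],0.5,-1]

```text
t: 8.4
position: [556.4, -88.4, 189.8]
tool_rot: [1.868, 0.545, -1.926]
wrist_force: [-1.0, -1.1, -3.4]
gripper_width: 25.8
```

```bash
python3 -c "
from h import *
plan([547,-221,190],-84,10,-1)"
```

```text
pos [556.4 -88.4 189.8] yaw -57.51 d [  -9.4 -132.6    0.2] tool d [  2.1 106.8  79.1] dyaw tool 0.462 w 25.81460296632258 F [-1.  -1.1 -3.4] t 8.4
end [ 547.1 -220.9  190.1] left 0.0
[[0.01, 0.27, 0.2], 0.46, -1],[[0.0, 0.28, 0.19], 0.46, -1],[[0.01, 0.28, 0.17], 0.46, -1],[[0.0, 0.29, 0.16], 0.46, -1],[[0.01, 0.3, 0.14], 0.46, -1],[[0.0, 0.3, 0.13], 0.46, -1],[[0.01, 0.31, 0.12], 0.47, -1],[[0.0, 0.32, 0.1], 0.46, -1],[[0.01, 0.32, 0.09], 0.47, -1],[[0.0, 0.32, 0.07], 0.46, -1],
```

step_arm:
  steps:
    - [[0,0.27,0.2],0.46,-1]
    - [[0,0.28,0.19],0.46,-1]
    - [[0,0.28,0.17],0.46,-1]
    - [[0,0.29,0.16],0.46,-1]
    - [[0,0.3,0.14],0.46,-1]
    - [[0,0.3,0.13],0.46,-1]
    - [[0,0.31,0.12],0.46,-1]
    - [[0,0.2,0.06],0.4,-1]
    - [[0,0.1,0.03],0.2,-1]
    - [[0,0,0],0,-1]

```text
t: 9.4
position: [546.3, -205.2, 191.7]
tool_rot: [2.111, 0.141, -2.168]
wrist_force: [-0.3, -0.3, -5.1]
gripper_width: 25.9
```

```bash
python3 -c "
from h import *
plan([547,-221,190],-84,10,-1)"
```

```text
pos [ 546.3 -205.2  191.7] yaw -81.66 d [  0.7 -15.8  -1.7] tool d [ 1.9 15.7  1.5] dyaw tool 0.041 w 25.900992442192447 F [-0.3 -0.3 -5.1] t 9.4
end [ 547.  -220.9  189.9] left -0.0
[[0.0, 0.04, 0.0], 0.04, -1],[[0.01, 0.04, 0.0], 0.04, -1],[[0.0, 0.04, 0.0], 0.04, -1],[[0.01, 0.04, 0.0], 0.04, -1],[[0.0, 0.04, 0.01], 0.04, -1],[[0.01, 0.04, 0.0], 0.04, -1],[[0.0, 0.04, 0.01], 0.04, -1],[[0.01, 0.04, 0.0], 0.04, -1],[[0.0, 0.04, 0.01], 0.04, -1],[[0.01, 0.03, 0.0], 0.05, -1],
```

step_arm:
  steps:
    - [[0.08,0.05,0],0.05,-1]
    - [[0.1,0.06,0],0.06,-1]
    - [[0.1,0.06,0],0.06,-1]
    - [[0.1,0.06,0],0.06,-1]
    - [[0.1,0.06,0],0.06,-1]
    - [[0.1,0.05,0],0.05,-1]
    - [[0.08,0.03,0],0.03,-1]
    - [[0,0,0],0,-1]
    - [[0,0,0],0,-1]
    - [[0,0,0],0,-1]

```text
t: 10.4
position: [547.6, -219.5, 162.1]
tool_rot: [2.13, 0.104, -2.189]
wrist_force: [0.2, 0.5, -4.1]
gripper_width: 25.8
```

```bash
python3 - <<'E'
from h import *
plan([547,-221,160],-84,4,-1)
s=telemetry.read_state();print(Ro.from_rotvec(s['tool_rot']).as_matrix().round(4)[:,0])
s=snap('scene','s6')[:,:,::-1]
t=snap('top','t6')[:,:,::-1]
cv2.imwrite('pics/c11.png',np.hstack([cv2.resize(s[170:370,60:260],(400,400),interpolation=2),cv2.resize(t[110:270,370:530],(400,400),interpolation=2)]))
E
```

```text
pos [ 547.6 -219.5  162.1] yaw -83.77 d [-0.6 -1.5 -2.1] tool d [2.1 1.4 0.7] dyaw tool 0.004 w 25.835502782917395 F [ 0.2  0.5 -4.1] t 10.4
end [ 547.  -221.2  160.1] left 0.0
[[0.01, 0.01, 0.0], 0.01, -1],[[0.01, 0.01, 0.01], 0.01, -1],[[0.02, 0.01, 0.0], 0.01, -1],[[0.01, 0.01, 0.01], 0.01, -1],
[-0.0269 -0.0139 -0.9995]
```

View pics/c11.png

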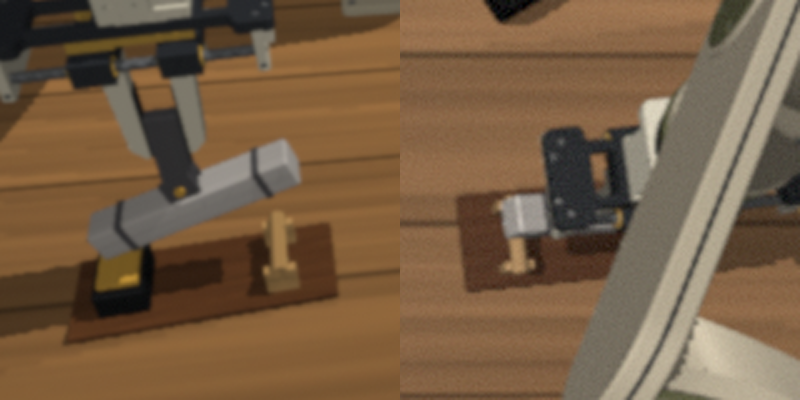

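```bash
python3 - <<'E'
from h import *
s=telemetry.read_state();p=np.array(s['position'])
for z in(125,131,137): print(ray('top',(412,196.8),z))
im0=cv2.imread('pics/s6.png')[170:370,60:260];t0=cv2.imread('pics/t6.png')[110:270,370:530]
im=cv2.resize(im0,(400,400),interpolation=2);t=cv2.resize(t0,(400,400),interpolation=2)
B=Ro.from_euler('z',-84.0,degrees=True).as_matrix()@Ro.from_euler('y',0.25).as_matrix()
piv=np.array([p[0],p[1],p[2]-76.1+37])
for x in(-85,85):
  for y in(-16,16):
    for z in(-37,-9):
      X=piv+B@[x,y,z]; c=(0,0,255) if z==-9 else (255,0,255)
      u=(proj('scene',X)[0]-[60,170])*2; cv2.circle(im,tuple(int(v) for v in u),3,c,-1)
      u=(proj('top',X)[0]-[370,110])*2.5; cv2.circle(t,tuple(int(v) for v in u),3,c,-1)
cv2.imwrite('pics/c12.png',np.hstack([im,t]))
E
```

```text
[ 540.85295741 -126.76570521  125.        ]
[ 539.82862019 -125.4184607   131.        ]
[ 538.80428297 -124.07121619  137.        ]
```

View pics/c12.png

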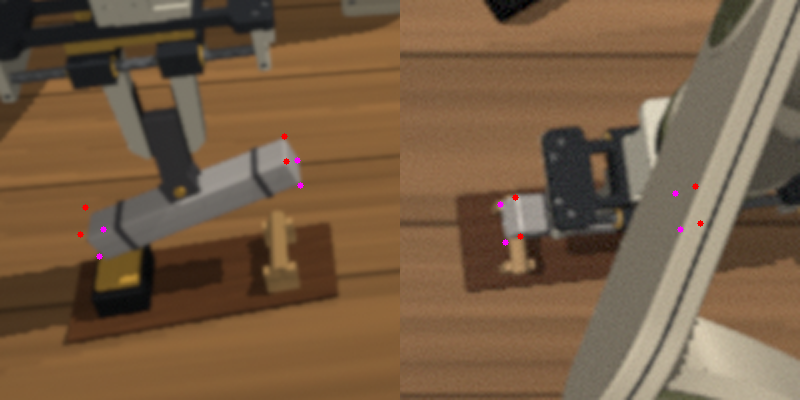

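step_arm:
  steps:
    - [[0.08,0.01,-0.01],0,-1]
    - [[0.1,0,0],0,-1]
    - [[0.1,0.01,-0.01],0,-1]
    - [[0.1,0,0],0,-1]
    - [[0.1,0,0],0,-1]
    - [[0.1,0,0],0,-1]
    - [[0.08,0,0],0,-1]
    - [[0.05,0,0],0,-1]
    - [[0,0,0],0,-1]
    - [[0,0,0],0,-1]

```text
t: 11.5
position: [548.5, -220.5, 132.2]
tool_rot: [2.131, 0.104, -2.187]
wrist_force: [-0.2, -0.1, -3.5]
gripper_width: 26.0
```

```bash
python3 - <<'E'
from h import *
plan([547,-221,116],-84,4,-1)
s=telemetry.read_state();print(s['moment'])
s=snap('scene','s7')[:,:,::-1]
t=snap('top','t7')[:,:,::-1]
cv2.imwrite('pics/c13.png',np.hstack([cv2.resize(s[170:370,60:260],(450,450),interpolation=2),cv2.resize(t[130:250,370:460],(338,450),interpolation=2)]))
E
```

```text
pos [ 548.5 -220.5  132.2] yaw -83.74 d [ -1.5  -0.5 -16.2] tool d [16.2  0.1  1.2] dyaw tool 0.005 w 25.998263399877935 F [-0.2 -0.1 -3.5] t 11.5
end [ 546.9 -220.9  115.8] left -0.0
[[0.1, 0.0, 0.01], 0.01, -1],[[0.1, 0.0, 0.01], 0.01, -1],[[0.1, 0.0, 0.0], 0.01, -1],[[0.11, 0.0, 0.01], 0.02, -1],
[ 0.14458024  0.1804988  -0.00094421]
```

View pics/c13.png

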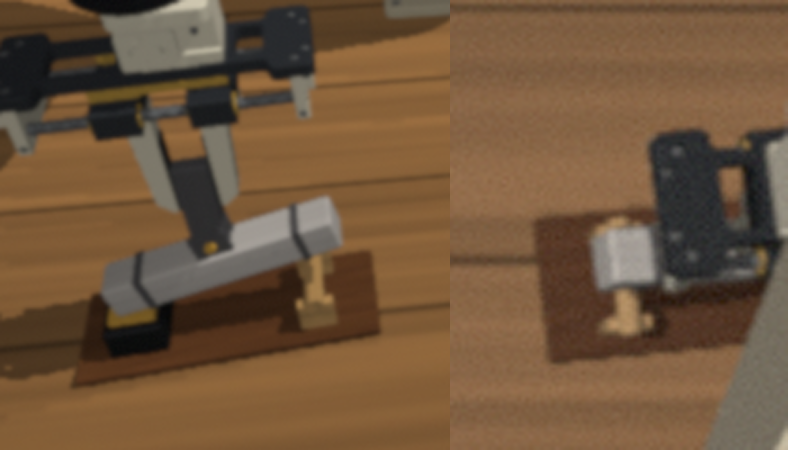

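```bash
python3 - <<'E'
from h import *
for z in(95,101,107): print(ray('top',(412,190.8),z),ray('top',(412,207.3),z),ray('top',(412,199),z))
E
```

```text
[ 558.8460106  -133.73620732   95.        ] [ 523.50489102 -133.09294217   95.        ] [ 541.26089087 -133.41612989   95.        ]
[ 557.74091347 -132.38749285  101.        ] [ 522.62153768 -131.74826379  101.        ] [ 540.26612954 -132.06942371  101.        ]
[ 556.63581634 -131.03877838  107.        ] [ 521.73818433 -130.40358541  107.        ] [ 539.27136822 -130.72271753  107.        ]
```

step_arm:
  steps:
    - [[0.05,0,0.01],0.01,-1]
    - [[0.05,0,0.01],0.01,-1]
    - [[0.05,0,0],0.01,-1]
    - [[0.05,0,0],0,-1]
    - [[0.05,0,0],0,-1]
    - [[0.03,0,0],0,-1]
    - [[0.02,0,0],0,-1]
    - [[0,0,0],0,-1]
    - [[0,0,0],0,-1]
    - [[0,0,0],0,-1]

```text
t: 12.6
position: [547.8, -220.8, 119.8]
tool_rot: [2.134, 0.1, -2.187]
wrist_force: [-0.2, 0.6, -3.4]
gripper_width: 26.1
```

```bash
python3 - <<'E'
from h import *
plan([547,-221,116],-84,4,-1)
s=telemetry.read_state();print(s['moment'])
s=snap('scene','s8')[:,:,::-1]
cv2.imwrite('pics/c14.png',np.hstack([cv2.resize(s[230:350,80:250],(765,540),interpolation=2)]))
E
```

```text
pos [ 547.8 -220.8  119.8] yaw -83.92 d [-0.8 -0.2 -3.8] tool d [3.8 0.1 0.7] dyaw tool 0.001 w 26.138924971258227 F [-0.2  0.6 -3.4] t 12.6
end [ 546.9 -220.9  116.2] left 0.0
[[0.02, 0.0, 0.0], 0.0, -1],[[0.02, 0.0, 0.01], 0.0, -1],[[0.03, 0.0, 0.0], 0.01, -1],[[0.02, 0.0, 0.01], 0.0, -1],
[0.17598449 0.11821064 0.0084642 ]
```

View pics/c14.png

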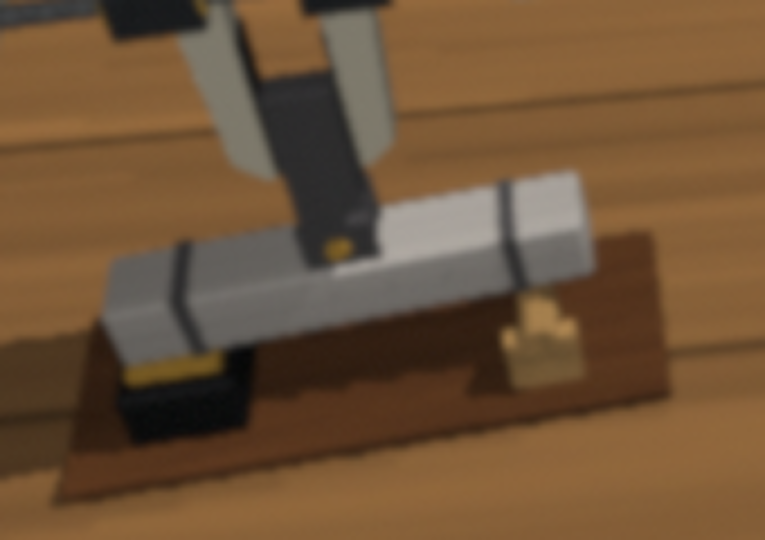

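step_arm:
  steps:
    - [[0.02,0,0.01],0,-1]
    - [[0.02,0,0.01],0,-1]
    - [[0.02,0,0],0,-1]
    - [[0.02,0,0],0,-1]
    - [[0.02,0,0],0,-1]
    - [[0,0,0],0,-1]
    - [[0,0,0],0,-1]
    - [[0,0,0],0,-1]
    - [[0,0,0],0,-1]
    - [[0,0,0],0,-1]

```text
t: 13.65
position: [547.2, -220.9, 116.3]
tool_rot: [2.135, 0.1, -2.186]
wrist_force: [-0.7, 1.2, -1.3]
gripper_width: 25.6
```

```bash
python3 - <<'E'
from h import *
plan([547,-221,114],-84,4,-1)
s=telemetry.read_state();print(s['moment'])
s=snap('scene','s9')[:,:,::-1]
print(telemetry.read_state()['wrist_force'])
cv2.imwrite('pics/c15.png',np.hstack([cv2.resize(s[230:350,80:250],(765,540),interpolation=2)]))
E
```

```text
pos [ 547.2 -220.9  116.3] yaw -83.92 d [-0.2 -0.1 -2.3] tool d [2.3 0.  0.1] dyaw tool 0.001 w 25.63719168535098 F [-0.7  1.2 -1.3] t 13.65
end [ 547.1 -220.9  113.9] left 0.0
[[0.01, 0.0, 0.0], 0.0, -1],[[0.02, 0.0, 0.0], 0.0, -1],[[0.01, 0.0, 0.0], 0.01, -1],[[0.02, 0.0, 0.0], 0.0, -1],
[ 0.2247454   0.17243701 -0.00996124]
[-0.84206237  0.5633503  -1.21800512]
```

View pics/c15.png

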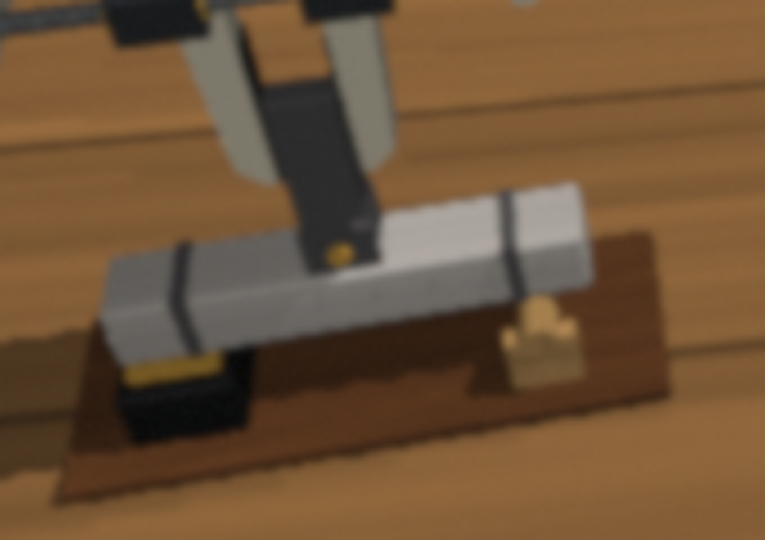

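step_arm:
  steps:
    - [[0.02,0,0],0,-1]
    - [[0.02,0,0],0,-1]
    - [[0,0,0],0,-1]
    - [[0,0,0],0,-1]
    - [[0,0,0],0,-1]
    - [[0,0,0],0,-1]
    - [[0,0,0],0,-1]
    - [[0,0,0],0,-1]
    - [[0,0,0],0,-1]
    - [[0,0,0],0,-1]

```text
t: 14.7
position: [547.3, -221.0, 116.2]
tool_rot: [2.135, 0.1, -2.186]
wrist_force: [-0.7, 0.9, 0.7]
gripper_width: 25.5
```

```bash
python3 - <<'E'
from h import *
plan([547,-221,114],-84,4,-1)
s=telemetry.read_state();print(s['moment'])
s=snap('scene','s10')[:,:,::-1]
t=snap('top','t10')[:,:,::-1]
cv2.imwrite('pics/c16.png',np.hstack([cv2.resize(s[240:345,90:230],(450,340),interpolation=2),cv2.resize(t[130:250,370:460],(338,340),interpolation=2)]))
E
```

```text
pos [ 547.3 -221.   116.2] yaw -83.92 d [-0.3 -0.  -2.2] tool d [ 2.3 -0.1  0.2] dyaw tool 0.001 w 25.483935324235013 F [-0.7  0.9  0.7] t 14.7
end [ 546.9 -221.1  113.9] left 0.0
[[0.01, -0.0, 0.0], 0.0, -1],[[0.02, -0.0, 0.0], 0.0, -1],[[0.01, -0.0, 0.0], 0.01, -1],[[0.02, -0.0, 0.01], 0.0, -1],
[ 0.30609473  0.32182362 -0.0133435 ]
```

View pics/c16.png

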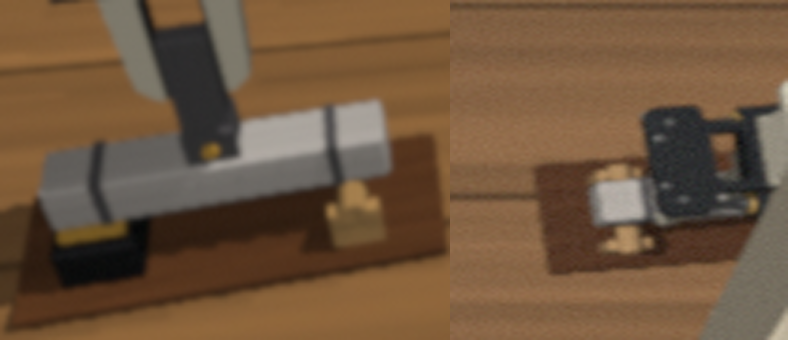

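```bash
python3 - <<'E'
from h import *
im0=cv2.imread('pics/s10.png')[240:345,80:240];t0=cv2.imread('pics/t10.png')[160:230,390:490]
im=cv2.resize(im0,None,fx=5,fy=5,interpolation=2);t=cv2.resize(t0,None,fx=5,fy=5,interpolation=2)
B=Ro.from_euler('z',-84.3,degrees=True).as_matrix(); o=np.array([547,-220.8,40])
def dot(X,c):
    u=(proj('scene',X)[0]-[80,240]+.5)*5; cv2.circle(im,tuple(int(v) for v in u),4,c,-1)
    u=(proj('top',X)[0]-[390,160]+.5)*5; cv2.circle(t,tuple(int(v) for v in u),4,c,-1)
for x in(-85,85):
  for y in(-16,16):
    for z in(0,28): dot(o+B@[x,y,z],(0,0,255) if z else (255,0,255))
for x in(-65,):
  for y in(-35,35): dot(o+B@[x,y,0],(0,255,0))
for x in(49,81):
  for y in(-23,23): dot(o+B@[x,y,0],(0,255,0))
cv2.imwrite('pics/c17.png',im);cv2.imwrite('pics/c18.png',t)
E
```

```text
(no output)
```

View pics/c17.png

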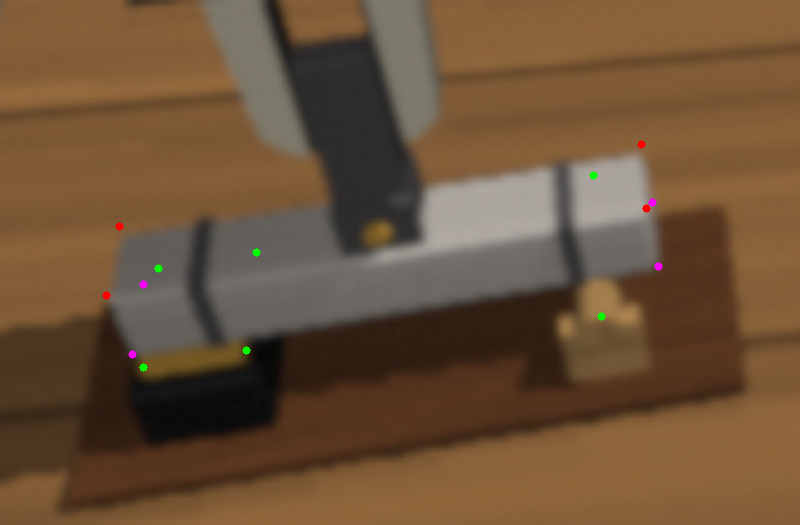

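View pics/c18.png

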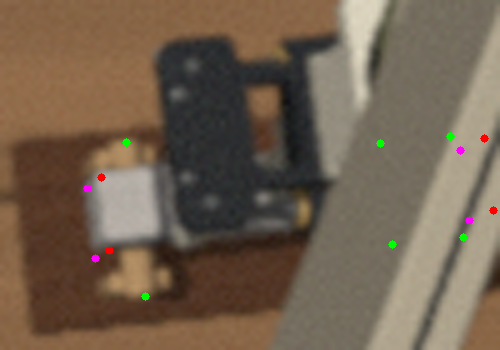

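```bash
python3 - <<'E'
from h import *
a=ray('scene',(92,342),8);b=ray('scene',(229,318),8);d=a-b;print(a,b,np.linalg.norm(d),np.degrees(np.arctan2(d[1],d[0])))
s=cv2.imread('pics/s0.png'); t=cv2.imread('pics/t0.png'); g=cv2.imread('pics/s10.png')
cv2.imwrite('pics/c19.png',np.hstack([cv2.resize(s[280:335,95:145],(400,440),interpolation=2),cv2.resize(g[280:335,95:145],(400,440),interpolation=2)]))
cv2.imwrite('pics/c20.png',np.hstack([cv2.resize(t[172:232,390:490],(800,480),interpolation=2)]))
E
```

```text
[ 607.91053736 -326.73482998    8.        ] [ 587.2078675 -107.8533226    8.       ] 219.85839719057665 -84.5968151165807
```

View pics/c19.png

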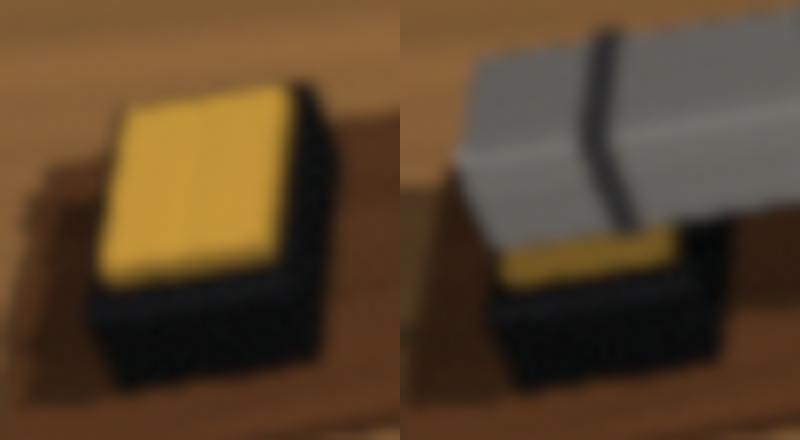

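View pics/c20.png

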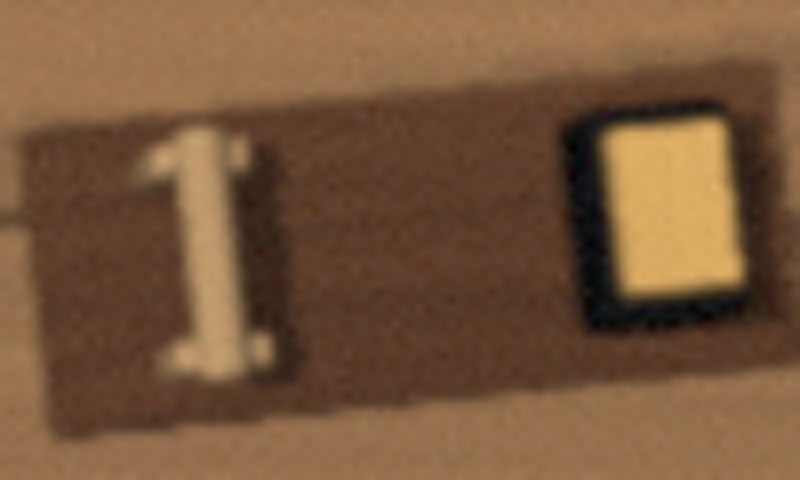

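```bash
python3 - <<'E'
from h import *
r=ray('top',(415.75,203.1),40); s=ray('top',(473.6,197.4),40); b=ray('top',(414.5,200.3),68)
r1=ray('top',(390+203/8-.5,172+130/8-.5),40);r2=ray('top',(390+220/8-.5,172+378/8-.5),40)
print('rod',r,r1,r2,(r1+r2)/2,'seat',s,'bar',b)
R=(r1+r2)/2; d=(s-R)[:2];d/=np.linalg.norm(d);n=np.array([-d[1],d[0]]);print(np.degrees(np.arctan2(d[1],d[0])),'bar perp off', (b[:2]-R[:2])@n,'n',n, np.linalg.norm(s-R))
# scene: near bottom edge of bar & brass near edge
f=lambda u,v:(95+u/8-.5+0,280+v/8-.5)
for nm,u in (('barL',(500-400,248)),('barR',(670-400,226)),('brL',(500-400,290)),('brR',(675-400,272)),('br0L',(100,282)),('br0R',(278,262)),('br0fL',(122,105)),('br0fR',(293,84))): print(nm,ray('scene',f(*u),40).round(1))
E
```

```text
rod [ 541.08296006 -154.03879866   40.        ] [ 575.89671789 -152.7160575    40.        ] [ 505.74748121 -156.18575132   40.        ] [ 540.82209955 -154.45090441   40.        ] seat [ 553.78300598 -285.00441177   40.        ] bar [ 542.86543367 -144.90151288   68.        ]
-84.33044801136857 bar perp off 2.976731971840485 n [0.99510821 0.09879095] 131.19528718034914
barL [ 572.  -302.1   40. ]
barR [ 570.5 -268.8   40. ]
brL [ 583.7 -299.7   40. ]
brR [ 583.6 -265.5   40. ]
br0L [ 581.5 -300.1   40. ]
br0R [ 580.9 -265.4   40. ]
br0fL [ 530.5 -306.4   40. ]
br0fR [ 529.  -271.4   40. ]
```

step_arm:
  steps:
    - [[0,0,0],0,-0.35]
    - [[0,0,0],0,-0.2]
    - [[0,0,0],0,0]
    - [[0,0,0],0,0.2]
    - [[0,0,0],0,0.3]
    - [[0,0,0],0,0.3]
    - [[0,0,0],0,0.3]
    - [[0,0,0],0,0.3]
    - [[0,0,0],0,0.3]
    - [[0,0,0],0,0.3]

```text
t: 15.8
position: [548.3, -222.2, 117.0]
tool_rot: [2.137, 0.097, -2.182]
wrist_force: [-0.5, -0.0, 0.0]
gripper_width: 60.3
```

```bash
python3 - <<'E'
from h import *
s=snap('scene','s11')[:,:,::-1]
print(telemetry.read_state()['wrist_force'])
cv2.imwrite('pics/c21.png',np.hstack([cv2.resize(s[230:350,80:250],(765,540),interpolation=2)]))
E
```

```text
[ 0.1795759  -0.25570876 -0.87505193]
```

View pics/c21.png

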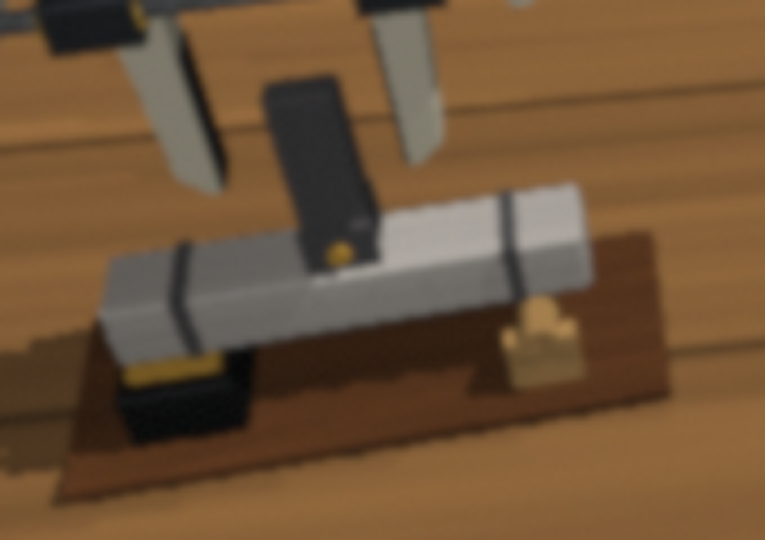

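The bar hasn't moved on release. It rests on brass and rod, with the tab free between the fingers. I'll withdraw straight up.

step_arm:
  steps:
    - [[-0.1,0,0],0,0.3]
    - [[-0.2,0,0],0,0.3]
    - [[-0.3,0,0],0,0.3]
    - [[-0.4,0,0],0,0.3]
    - [[-0.4,0,0],0,0.3]
    - [[-0.4,0,0],0,0.3]
    - [[-0.4,0,0],0,0.3]
    - [[-0.4,0,0],0,0.3]
    - [[-0.3,0,0],0,0.3]
    - [[-0.1,0,0],0,0.3]

```text
t: 16.85
position: [551.6, -220.2, 250.3]
tool_rot: [2.14, 0.094, -2.176]
wrist_force: [-0.7, 0.2, -0.6]
gripper_width: 60.4
```

step_arm:
  steps:
    - [[0,-0.4,0],0,0.3]
    - [[0,-0.6,0],0,0.3]
    - [[0,-0.6,0],0,0.3]
    - [[0,-0.6,0],0,0.3]
    - [[0,-0.6,0],0,0.3]
    - [[0,-0.6,0],0,0.3]
    - [[0,-0.6,0],0,0.3]
    - [[0,-0.5,0],0,0.3]
    - [[0,-0.2,0],0,0.3]
    - [[0,0,0],0,0.3]

```text
t: 17.85
position: [525.1, -17.7, 240.0]
tool_rot: [2.131, 0.101, -2.188]
wrist_force: [0.5, -0.2, -0.0]
gripper_width: 60.4
```

```bash
python3 - <<'E'
from h import *
s=snap('scene','s12')[:,:,::-1];t=snap('top','t12')[:,:,::-1]
print(telemetry.read_state()['position'])
cv2.imwrite('pics/c22.png',np.hstack([cv2.resize(s[230:350,80:240],(400,300),interpolation=2),cv2.resize(t[165:240,385:485],(400,300),interpolation=2)]))
hsv=cv2.cvtColor(t,cv2.COLOR_BGR2HSV);m=((hsv[...,1]<60)&(hsv[...,2]>110)).astype(np.uint8);k=np.zeros_like(m);k[175:230,395:490]=m[175:230,395:490]
k=cv2.morphologyEx(k,cv2.MORPH_CLOSE,np.ones((9,9)))
c=max(cv2.findContours(k,0,1)[0],key=cv2.contourArea);r=cv2.minAreaRect(c);W=np.array([ray('top',q,68) for q in cv2.boxPoints(r)]);print(r,W.round(1),W.mean(0))
E
```

```text
[525.39357747 -19.06621027 240.13081342]
((447.5, 202.0), (54.0, 71.0), 90.0) [[ 598.8 -140.4   68. ]
 [ 598.7 -297.    68. ]
 [ 479.5 -293.6   68. ]
 [ 480.  -138.3   68. ]] [ 539.2340756  -217.32304237   68.        ]
```

View pics/c22.png

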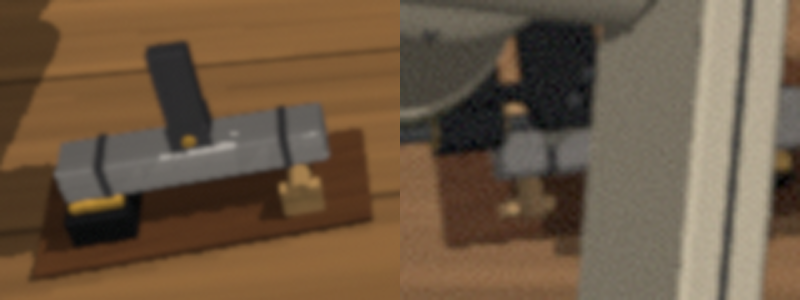

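step_arm:
  steps:
    - [[-0.1,-0.5,0],0,0.3]
    - [[-0.1,-0.8,0],0,0.3]
    - [[-0.1,-0.8,0],0,0.3]
    - [[-0.1,-0.8,0],0,0.3]
    - [[-0.1,-0.8,0],0,0.3]
    - [[-0.1,-0.8,0],0,0.3]
    - [[-0.1,-0.8,0],0,0.3]
    - [[-0.1,-0.6,0],0,0.3]
    - [[0,-0.2,0],0,0.3]
    - [[0,0,0],0,0.3]

```text
t: 18.95
position: [504.7, 221.6, 267.9]
tool_rot: [2.138, 0.077, -2.196]
wrist_force: [-1.5, -0.1, -0.2]
gripper_width: 60.7
```

```bash
python3 - <<'E'
from h import *
t=snap('top','t13')[:,:,::-1]
cv2.imwrite('pics/c23.png',cv2.resize(t[165:240,385:491],(800,566),interpolation=2))
hsv=cv2.cvtColor(t,cv2.COLOR_BGR2HSV);m=((hsv[...,1]<60)&(hsv[...,2]>110)).astype(np.uint8);k=np.zeros_like(m);k[175:230,395:490]=m[175:230,395:490]
k=cv2.morphologyEx(k,cv2.MORPH_CLOSE,np.ones((5,5)))
c=max(cv2.findContours(k,0,1)[0],key=cv2.contourArea);r=cv2.minAreaRect(c);W=np.array([ray('top',q,68) for q in cv2.boxPoints(r)]);print(r,W.round(1),W.mean(0))
E
```

```text
((426.36138916015625, 199.11387634277344), (13.632009506225586, 31.94069480895996), 84.2894058227539) [[ 556.9 -134.8   68. ]
 [ 563.9 -204.8   68. ]
 [ 533.9 -207.1   68. ]
 [ 527.1 -137.3   68. ]] [ 545.45191195 -170.98447055   68.        ]
```

View pics/c23.png

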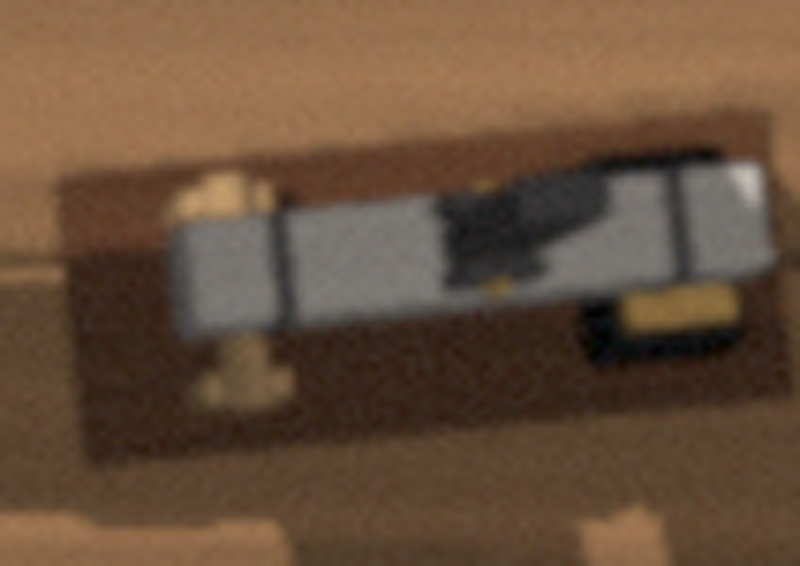

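```bash
python3 - <<'E'
from h import *
f=lambda u,v,z=68: ray('top',(385+u/7.547-.5,165+v/7.547-.5),z).round(1)
print([f(*q) for q in((765,160),(772,270),(183,225),(190,335),(175,225))], 'seat corners brass near', f(628,335,40),f(740,325,40),'rod near/far',f(245,405,40),f(225,175,40))
s=cv2.imread('pics/s12.png')
cv2.imwrite('pics/c24.png',cv2.resize(s[245:335,80:220],(800,514),interpolation=2))
E
```

```text
[array([ 574.9, -302.6,   68. ]), array([ 542.6, -303.7,   68. ]), array([ 556.1, -132.5,   68. ]), array([ 524., -134.,   68.]), array([ 556.1, -130.2,   68. ])] seat corners brass near [ 527.8 -271.    40. ] [ 530.7 -304.6   40. ] rod near/far [ 507.1 -156.1   40. ] [ 576.  -151.5   40. ]
```

View pics/c24.png

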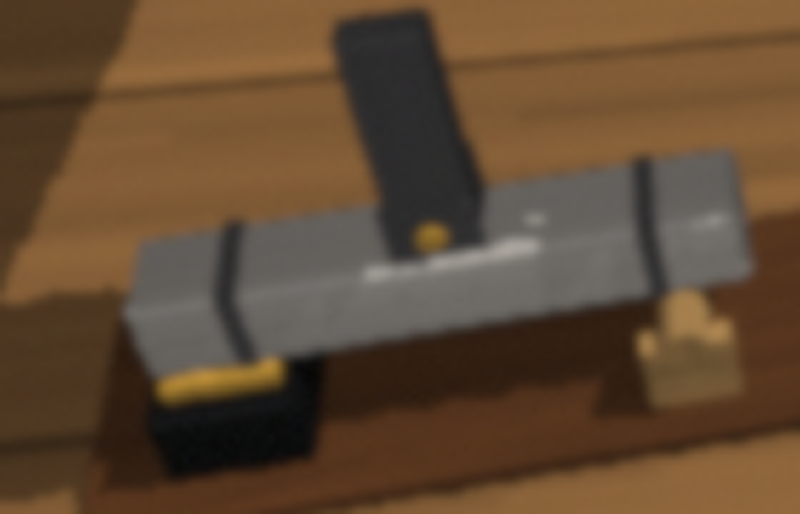

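```bash
python3 -c "
from h import *
print(telemetry.read_state()['t'],ticket.job_done())"
```

```text
the job is handed in; nothing more can be done
19.0 None
```

The bar is lying flat across the brass plate and the rod with its heavy end on the brass, and the job was handed in at 19.0 s.

**What I did:** I picked the bar up by its tab and let it hang. The end pointing away from the robot sank, at a tilt of about +0.2 rad. I turned the bar about 87° clockwise seen from above, which put that end over the brass. Then I lowered it slowly and opened the fingers only once the wrist force showed the supports were carrying it. I backed the arm well clear.

**Last checks:**
- **Release:** the bar did not visibly move when the fingers opened.
- **Position:** in the top view the bar's middle is about 2 mm to the side and 1.5 mm along from the midpoint between seat and rod. Its angle is about -84.4° against -84.3° for the board.
- **Disagreement:** the scene camera put the bar a few mm to the other side at the brass end. I think this comes from the plate's visible edge and the roughly 2 mm calibration. I judged it close enough and did not move the bar again.

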